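# Uncap the vents of the bulb store and fill it

### The arm

A 6-joint arm with a two-finger parallel gripper is mounted at the origin on the work surface. World frame = base frame: x ahead of the robot, y to its left, z up, the work surface at z = 0. Lengths are in m, angles in rad, forces in N, time in s.
With the tool pointing down it reaches from about 0.425 to 0.95 m from the base axis. Payload 14.7 kg.
Tool frame: the origin (TCP) lies between the finger pads; the fingertips stand ahead of it and the grasp point (between the pads) lies 5 mm behind it (bot.tip_reach is the x of the fingertips in the tool frame, in m); x points along the fingers, y is the direction in which the jaws open and shut, and the axes are right-handed (so a half turn about x gives the same grasp; the last joint's range is limited). The gripper opens to 85 mm and grips with 20 to 120 N. Pads are 22 mm wide; open, the fingers measure 114 mm over their backs; the gripper's body (76 mm by 85 mm) begins 54 mm behind the grasp point. The pads swing forward as they close: fully open they stand 13 mm farther back than shut.
Start: joints at [-1.381, 0.48, 1.596, -0, 1.065, -0.047], TCP at [0.153, -0.632, 0.245] pointing down, gripper open.
Joint ranges: [-2.75, 2.75], [-0.82, 2.05], [0.23, 2.67], [-1.56, 4.7], [0.09, 2.69], [-2.92, 2.92]. Speed limits (rad/s): [1.89, 1.89, 2.39, 3.01, 3.01, 3.01].

### API

Orientations are given as a rotation vector (axis times angle).
In Python, from cell import bot gives the robot as it stands.
- The arm moves only by the shell command python3 -m inch 'ROWS' [FORCE]. ROWS is a JSON object of lists of equal length, an entry for each row: "dr": the turn, a rotation vector about the world's x, y, z in degrees, a list of three; "travel": the shift along the world's x, y, z in mm, a list of three; "gripper": the finger opening in mm, from 0 to 85.4. In form: {"dr": [[wx, wy, wz], ...], "travel": [[tx, ty, tz], ...], "gripper": [gripper, ...]}. A call has 1 to 8 rows; each row is the pose to reach, as a shift and turn from the pose commanded when the call began; what a row does not reach only later rows make up. A row lasts 1/8 s, in which the tool goes at most 62.5 mm and 10.7 degrees, less where a joint would pass 70% of its speed; a pose out of reach is approached as far as the arm can. A call with a gripper value outside its range is refused whole. The fingers move at their own pace and stop on an object; FORCE is the grip in N (left out, the last holds). Time passes only in rows, so rows that repeat a pose let the fingers close. It gives the time, the measured TCP pose, the force and the opening at its end, in the units of the state.
- bot.sense(): the state, without advancing time (a new reading comes with each control period).
- bot.read_camera(name): name is "scene" or "top" or "wrist"; returns the picture (400x640x3 uint8, blue, green, red); there is no depth.
- bot.get_calibration(name): a dict with "intrinsics" (3x3 intrinsics, pixels), "xyz" and "attitude" of the camera in the world. Camera axes: x right, y up, looking along -z (the intrinsics and any distortion apply to the point x, -y, -z); pixel columns grow to the right and rows downward; lengths in m; the calibration is good to about 2 mm. The wrist camera is an equidistant fisheye: a pixel r from the principal point sees the ray r / f radians off the axis. A picture is of the moment at which its call begins: read the wrist's pose just before it. get_calibration takes no time and is no camera call; for the wrist camera it gives the pose at the moment of the call.
- bot.job_done(): hands the job in, once; it reports no verdict.
The state is a dict: "time_s": time; "joints": joint angles; "joint_vel": joint speeds; "effort": joint torques, N m; "ee_pos": TCP position; "ee_rot": TCP orientation; "ft_force": force on the tool from outside, world axes, zero at the start; "wrist_torque": the same for the moment, N m; "width": opening from 0.0 (shut) to 1.0 (fully open).
Only numpy, scipy, OpenCV 4.12 (cv2) and the standard library are available. Lean on these libraries where they do the work, as an engineer would, in place of code of your own. Each camera call takes 0.05 s, during which the arm holds its last target. There are 200 camera calls.

### The job

Get the bulb store ready for the winter: with the red puller, hook every green vent cap that is still on the store under its head and pull it up off its stub (the gripper itself must not touch a cap that is still seated), and stand the caps upright on the slate. Only when all vents are open, tip the blue tray over the store's hopper so that every bulb ends up inside it. Leave the puller and the tray standing upright on the shelf, and do not shift the padlock, trowel or twine.

Things in the scene. Friction and masses are not known exactly. Their poses are not given: they have to be found in the camera images.
- store: fixed low wooden bulb store, 200 mm (own x) by 470 mm (own y -250 to 220), origin at the centre of its underside. Own y -250 to -30: open-topped hopper, rim 110 mm high. Own y -30 to 220: flat vent deck 50 mm high with four vent stubs: a and b in the row at own x -50 (nearer the robot), c and d at own x +50; a and c at own y 50, b and d at own y 170. Turned by up to 0.1 rad
- hopper (a point): centre of the hopper's inner floor, 12 mm above the shelf; axes as the store's. The hopper's inside is 180 mm (x) by 200 mm (y) and its walls, 10 mm thick, rise 98 mm above this point
- vent_a (a point): centre of the foot of vent stub a, on the deck (50 mm up); axes as the store's. The stub is a metal block 32 mm by 26 mm, 24 mm high, with two sprung black cheeks that grip the inside of a cap. It may have no cap
- vent_b (a point): centre of the foot of vent stub b, on the deck (50 mm up); axes as the store's. The stub is a metal block 32 mm by 26 mm, 24 mm high, with two sprung black cheeks that grip the inside of a cap. It may have no cap
- vent_c (a point): centre of the foot of vent stub c, on the deck (50 mm up); axes as the store's. The stub is a metal block 32 mm by 26 mm, 24 mm high, with two sprung black cheeks that grip the inside of a cap. It may have no cap
- vent_d (a point): centre of the foot of vent stub d, on the deck (50 mm up); axes as the store's. The stub is a metal block 32 mm by 26 mm, 24 mm high, with two sprung black cheeks that grip the inside of a cap. It may have no cap
- cap_a: green plastic cap, seated on stub a at the start, or absent. Origin at the centre of its underside, z up. From the bottom: square hollow skirt 48 mm wide, 0 to 34 mm high (cavity 40 mm wide, 28 mm deep); round neck 26 mm across, 34 to 52 mm; round head 60 mm across, 52 to 62 mm. 60 g. Gripped on the stub by friction: about 10 to 14 N straight up, and free once lifted 25 mm
- cap_b: green plastic cap, seated on stub b at the start, or absent. Origin at the centre of its underside, z up. From the bottom: square hollow skirt 48 mm wide, 0 to 34 mm high (cavity 40 mm wide, 28 mm deep); round neck 26 mm across, 34 to 52 mm; round head 60 mm across, 52 to 62 mm. 60 g. Gripped on the stub by friction: about 10 to 14 N straight up, and free once lifted 25 mm
- cap_c: green plastic cap, seated on stub c at the start, or absent. Origin at the centre of its underside, z up. From the bottom: square hollow skirt 48 mm wide, 0 to 34 mm high (cavity 40 mm wide, 28 mm deep); round neck 26 mm across, 34 to 52 mm; round head 60 mm across, 52 to 62 mm. 60 g. Gripped on the stub by friction: about 10 to 14 N straight up, and free once lifted 25 mm
- cap_d: green plastic cap, seated on stub d at the start, or absent. Origin at the centre of its underside, z up. From the bottom: square hollow skirt 48 mm wide, 0 to 34 mm high (cavity 40 mm wide, 28 mm deep); round neck 26 mm across, 34 to 52 mm; round head 60 mm across, 52 to 62 mm. 60 g. Gripped on the stub by friction: about 10 to 14 N straight up, and free once lifted 25 mm
- puller: red steel C-shaped puller, loose, standing on its fork, open to own +x; about 0.3 kg. Fork: flat, 6 mm thick, 62 mm wide, own x -54 to +31, slot 34 mm wide from x -28 forward; each tine ends in a stop (top 10 mm high) at x 27 to 31. Spine at x -54 to -46 up to an arm 44 to 52 mm high. Origin on the fork's underside, straight below the grip; a neck hooked at the origin hangs in line with it
- puller_grip (a point): centre of the puller's black grip block, 73 mm above its origin; block own x -22 to 22, own y -10 to 10, 52 to 94 mm high. Grip it across own y
- tray: blue tray, loose, about 0.3 kg, holding the bulbs; origin on its underside, below the handle. Own x -86 to +132, own y -64 to 64. Floor 5 mm thick; walls 45 mm high at both sides and the -x end. The +x end has no wall: the floor ramps up 20 degrees from x 78 to the mouth. Bulbs leave when this end is tipped down about 50 to 60 degrees
- tray_grip (a point): centre of the black grip block on the tray's basket handle, 105 mm above the tray's origin; block own x -10 to 10, own y -30 to 30, 88 to 122 mm high. Grip it across own x
- tray_mouth (a point): middle of the edge of the tray's open ramped end (own x 132, 22 mm high)
- bulb0: brown flower bulb, 44 mm across and 52 mm tall, 60 g, loose in the tray (or absent); origin at the centre of its base
- bulb1: brown flower bulb, 44 mm across and 52 mm tall, 60 g, loose in the tray (or absent); origin at the centre of its base
- bulb2: brown flower bulb, 44 mm across and 52 mm tall, 60 g, loose in the tray (or absent); origin at the centre of its base
- bulb3: brown flower bulb, 44 mm across and 52 mm tall, 60 g, loose in the tray (or absent); origin at the centre of its base
- bulb4: brown flower bulb, 44 mm across and 52 mm tall, 60 g, loose in the tray (or absent); origin at the centre of its base
- slate: fixed dark square slate, 200 by 200 mm, 6 mm thick, lying on the shelf; origin at the centre of its underside. The caps go here
- padlock: bystander: padlock lying loose, body 45 by 50 mm, 24 mm high, shackle to own +x
- trowel: bystander: trowel lying loose along own x (-160 to 120 mm), 70 mm wide, under 30 mm high
- twine: bystander: spool of twine standing loose, 70 mm across, 72 mm high
Mind the look-alikes: they are no part of the job. Leave any yellow look-alike of the cap_a alone.

How it is judged:
On the way, in this order (a step that is already met when the one before it is completed fails the run):
1. every cap is off its vent stub (distance between cap_a and vent_a above 0.06 m and distance between cap_b and vent_b above 0.06 m and distance between cap_c and vent_c above 0.06 m and distance between cap_d and vent_d above 0.06 m), for 0.1 s.
2. the tray is tipped (more than 35 degrees) over the hopper (angle between tray's own z axis and vertical above 0.61 rad and horizontal distance between tray and hopper below 0.22 m), for 0.05 s.
3. every bulb is in the hopper (x of bulb0 in the frame of hopper between -0.09 and 0.09 m and y of bulb0 in the frame of hopper between -0.1 and 0.1 m and z of each of bulb0, bulb1, bulb2, bulb3, bulb4 in the frame of hopper below 0.095 m and x of bulb1 in the frame of hopper between -0.09 and 0.09 m and y of bulb1 in the frame of hopper between -0.1 and 0.1 m and x of bulb2 in the frame of hopper between -0.09 and 0.09 m and y of bulb2 in the frame of hopper between -0.1 and 0.1 m and x of bulb3 in the frame of hopper between -0.09 and 0.09 m and y of bulb3 in the frame of hopper between -0.1 and 0.1 m and x of bulb4 in the frame of hopper between -0.09 and 0.09 m and y of bulb4 in the frame of hopper between -0.1 and 0.1 m), for 0.2 s.
At the end, for the whole second after the job is handed in: Every cap stands upright (within 0.15 rad) and at rest on the slate, its centre within the slate's outline; every bulb lies in the hopper below the rim; puller and tray stand upright (within 0.12 rad) and at rest on the shelf (all of step 1 and all of step 3 and x of cap_a in the frame of slate between -0.1 and 0.1 m and y of cap_a in the frame of slate between -0.1 and 0.1 m and height (world z) of each of cap_a, cap_b, cap_c, cap_d, puller, tray below 0.012 m and angle between each of cap_a, cap_b, cap_c, cap_d's own z axis and vertical below 0.15 rad and linear speed of each of cap_a, cap_b, cap_c, cap_d, puller, tray below 0.03 m/s and x of cap_b in the frame of slate between -0.1 and 0.1 m and y of cap_b in the frame of slate between -0.1 and 0.1 m and x of cap_c in the frame of slate between -0.1 and 0.1 m and y of cap_c in the frame of slate between -0.1 and 0.1 m and x of cap_d in the frame of slate between -0.1 and 0.1 m and y of cap_d in the frame of slate between -0.1 and 0.1 m and angle between each of puller, tray's own z axis and vertical below 0.12 rad and height (world z) of each of puller, tray above -0.01 m and linear speed of each of bulb0, bulb1, bulb2, bulb3, bulb4 below 0.05 m/s); the robot touches nothing.
It fails at once if a cap still on its stub is touched by the gripper or arm (((contact force between cap_a and the fingers above 1.5 N or contact force between cap_a and the arm above 1.5 N) and distance between cap_a and vent_a below 0.015 m) or ((contact force between cap_b and the fingers above 1.5 N or contact force between cap_b and the arm above 1.5 N) and distance between cap_b and vent_b below 0.015 m) or ((contact force between cap_c and the fingers above 1.5 N or contact force between cap_c and the arm above 1.5 N) and distance between cap_c and vent_c below 0.015 m) or ((contact force between cap_d and the fingers above 1.5 N or contact force between cap_d and the arm above 1.5 N) and distance between cap_d and vent_d below 0.015 m)).
It fails at once if a bulb is in the hopper while a cap is still seated (((x of bulb0 in the frame of hopper between -0.09 and 0.09 m and y of bulb0 in the frame of hopper between -0.1 and 0.1 m and z of bulb0 in the frame of hopper below 0.095 m) or (x of bulb1 in the frame of hopper between -0.09 and 0.09 m and y of bulb1 in the frame of hopper between -0.1 and 0.1 m and z of bulb1 in the frame of hopper below 0.095 m) or (x of bulb2 in the frame of hopper between -0.09 and 0.09 m and y of bulb2 in the frame of hopper between -0.1 and 0.1 m and z of bulb2 in the frame of hopper below 0.095 m) or (x of bulb3 in the frame of hopper between -0.09 and 0.09 m and y of bulb3 in the frame of hopper between -0.1 and 0.1 m and z of bulb3 in the frame of hopper below 0.095 m) or (x of bulb4 in the frame of hopper between -0.09 and 0.09 m and y of bulb4 in the frame of hopper between -0.1 and 0.1 m and z of bulb4 in the frame of hopper below 0.095 m)) and (distance between cap_a and vent_a below 0.015 m or distance between cap_b and vent_b below 0.015 m or distance between cap_c and vent_c below 0.015 m or distance between cap_d and vent_d below 0.015 m)).
It fails at once if the padlock, trowel or twine is shifted by more than 30 mm (distance of any of padlock, trowel, twine from where it was at the start of the episode above 0.03 m).
Of cap_a, cap_b, cap_c, cap_d only 3 to 4 are there at a start; the rules pass over those that are not, and their reading is None.
Of bulb0, bulb1, bulb2, bulb3, bulb4 only 3 to 5 are there at a start; the rules pass over those that are not, and their reading is None.
At some moment in a run one of puller, tray may be knocked a few centimetres aside while the robot is not near it.
It also fails if it takes over 200 s, if anything falls off the work surface, if the arm or the gripper's body presses on something with over 40 N, if the wrist force passes 120 N, or if a joint passes its speed limit or range.

## Working session

There is one attempt and no reset: what is moved stays moved. The work goes in short steps, Python scripts to look and compute and a shell command to move; the robot and the scene stay as the last step left them, time stands still between calls to the robot, and variables do not carry over. Pictures are saved under pics/ and viewed, about 12 in all and at most 16, crops included, and the job is handed in when it is done.

```bash
ls; mkdir -p pics; cat > h.py <<'E'
import numpy as np, cv2
from scipy.spatial.transform import Rotation as R
from cell import bot
def ray(name,u,v,cal=None):
    c=cal or bot.get_calibration(name);K=np.array(c["intrinsics"]);a=np.array(c["attitude"])
    Rm=R.from_rotvec(a).as_matrix() if a.size==3 else (a if a.shape==(3,3) else R.from_quat(a).as_matrix())
    x=(u-K[0,2])/K[0,0];y=(v-K[1,2])/K[1,1]
    if name=="wrist":
        r=np.hypot(x,y);s=np.sin(r)/r if r>1e-9 else 1;d=np.array([x*s,-y*s,-np.cos(r)])
    else: d=np.array([x,-y,-1.])
    return np.array(c["xyz"]),Rm@d
def at(name,u,v,z,cal=None):
    o,d=ray(name,u,v,cal);return (o+d*(z-o[2])/d[2])[:2].round(4)
def px(name,p,cal=None):
    c=cal or bot.get_calibration(name);K=np.array(c["intrinsics"]);Rm=R.from_rotvec(c["attitude"]).as_matrix()
    q=Rm.T@(np.array(p)-c["xyz"]);q=np.array([q[0],-q[1],-q[2]])
    if name=="wrist":
        th=np.arctan2(np.hypot(q[0],q[1]),q[2]);n=np.hypot(q[0],q[1]);q=np.array([q[0]/n*th,q[1]/n*th,1])
    q=q/q[2];return (K[0,0]*q[0]+K[0,2],K[1,1]*q[1]+K[1,2])
E
python3 - <<'E'
from h import *
for n in("scene","top","wrist"):
    print(n,bot.get_calibration(n)); cv2.imwrite(f"pics/{n}0.png",bot.read_camera(n))
print(bot.sense(),bot.tip_reach)
E
```

```text
pics
scene {'intrinsics': array([[409.21116951,   0.        , 314.70561444],
       [  0.        , 409.21116951, 201.22727651],
       [  0.        ,   0.        ,   1.        ]]), 'xyz': array([ 1.05549931, -0.5071482 ,  1.02755852]), 'attitude': array([0.55478921, 0.26732614, 0.88462101])}
top {'intrinsics': array([[418.12038123,   0.        , 316.34478372],
       [  0.        , 418.12038123, 198.10734114],
       [  0.        ,   0.        ,   1.        ]]), 'xyz': array([ 0.38542794, -0.09428486,  1.22652945]), 'attitude': array([ 0.1016384 , -0.14117898, -1.55308425])}
wrist {'intrinsics': array([[309.70691629,   0.        , 322.16048278],
       [  0.        , 309.70691629, 196.92630458],
       [  0.        ,   0.        ,   1.        ]]), 'xyz': array([ 0.21540439, -0.61590009,  0.37217587]), 'attitude': array([-0.21940169,  0.17586633, -1.32680807])}
{'time_s': 0.15, 'joints': array([-1.38059344e+00,  4.80673214e-01,  1.59672896e+00, -2.06132940e-05,
        1.06509612e+00, -4.66062740e-02]), 'joint_vel': array([-1.38377858e-03, -4.37222731e-03, -8.18843572e-05,  6.02226291e-04,
       -4.99418741e-04, -2.34328604e-05]), 'effort': array([ 3.61167449e-04, -9.51145792e+01, -4.30458426e+01, -1.43301049e-04,
        8.20938527e-03,  9.85358611e-05]), 'ee_pos': array([ 0.15244526, -0.63156498,  0.24482933]), 'ee_rot': array([ 2.09607545,  0.25032439, -2.09625055]), 'ft_force': array([ 0.21093492, -0.73425764,  0.19410358]), 'wrist_torque': array([ 0.00647202, -0.03022312,  0.00654222]), 'width': 1.002192546098368} 0.014
```

View pics/top0.png

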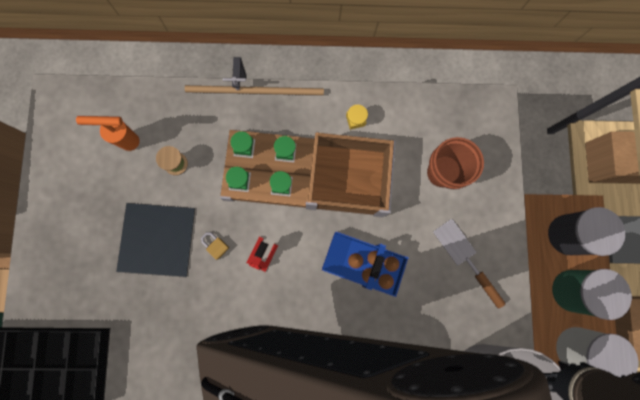

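View pics/scene0.png

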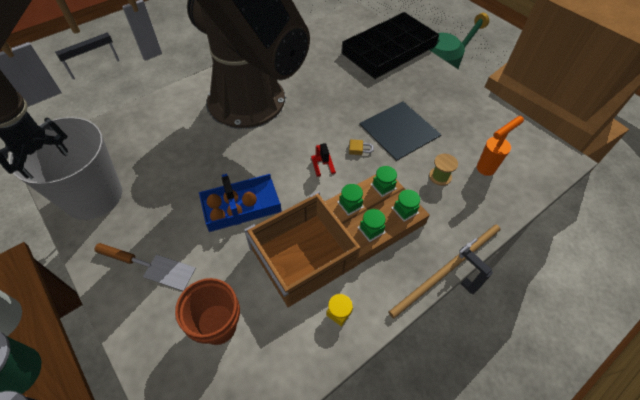

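The top view shows the store (px 222–392, 130–213) with 4 green caps at about (237,178), (281,183), (242,143) and (285,148). The puller is at (262,254), the tray at (366,264), the slate at (157,240) and the padlock at (215,243). Next, an enlarged crop.

```bash
python3 - <<'E'
from h import *
a=cv2.imread("pics/top0.png")[120:310,105:420]
cv2.imwrite("pics/c1.png",cv2.resize(a,None,fx=2.5,fy=2.5,interpolation=cv2.INTER_CUBIC))
b=cv2.imread("pics/scene0.png")[130:300,190:450]
cv2.imwrite("pics/c2.png",cv2.resize(b,None,fx=3,fy=3,interpolation=cv2.INTER_CUBIC))
E
```

```text
(no output)
```

View pics/c1.png

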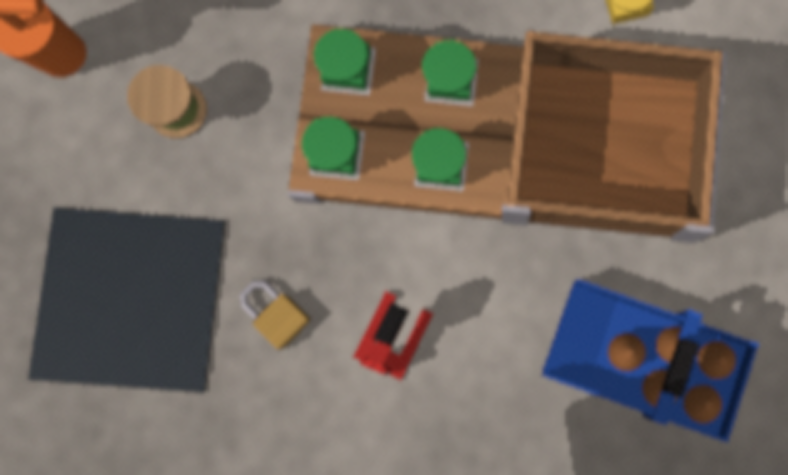

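View pics/c2.png

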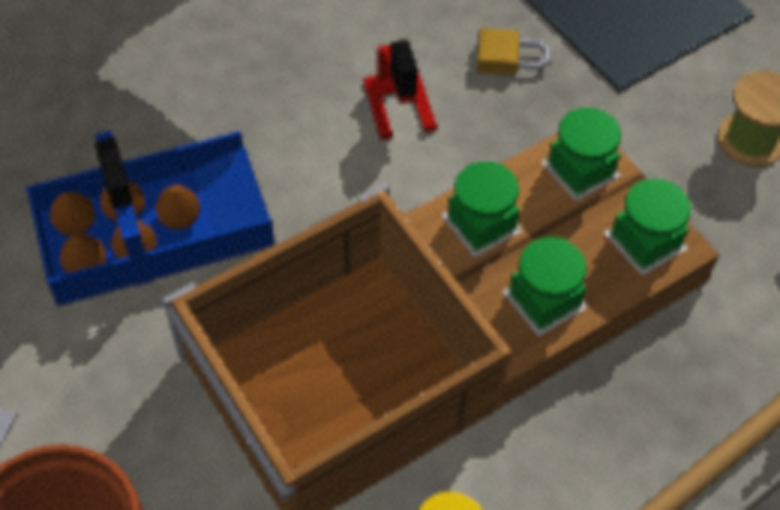

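```bash
python3 - <<'E'
from h import *
T=lambda u,v,z:at("top",105+u/2.5,120+v/2.5,z)
S=lambda u,v,z:at("scene",190+u/3,130+v/3,z)
for n,tu,su in [("a",(440,155),(487,188)),("b",(331,143),(590,135)),("c",(450,68),(552,266)),("d",(342,54),(657,208))]:
    print(n,T(*tu,.112),S(*su,.112))
print("rim corners",[T(*p,.11) for p in[(530,34),(720,53),(706,228),(514,212)]],[S(*p,.11) for p in[(505,352),(292,484),(172,303),(384,197)]])
print("deck",T(312,26,.05),T(291,189,.05))
print("slate",[T(*p,.006) for p in[(53,208),(228,220),(207,391),(30,379)]])
print("puller tips",T(388,294,.01),T(430,312,.01),S(385,135,.006),S(430,130,.006),"tail",T(355,358,.03),T(404,376,.03),"grip",T(391,322,.094),S(402,46,.094))
print("tray bottom/top: gripblock",T(681,366,.122),S(105,138,.122),S(122,195,.122),"mouth",T(577,283,.025),T(545,375,.025),S(240,133,.045),S(272,235,.022),"rear top",T(756,344,.045),T(727,439,.045),S(28,187,.045),S(60,304,0))
print("bulbs",[T(*p,.03)for p in[(627,352),(717,360),(703,404)]])
print("padlock",T(279,320,.02),"twine",T(160,97,.072))
E
```

```text
a [ 0.6023 -0.0251] [ 0.6085 -0.0253]
b [0.6135 0.093 ] [0.6213 0.0916]
c [ 0.6997 -0.0336] [ 0.7068 -0.0349]
d [0.7133 0.0851] [0.7192 0.0821]
rim corners [array([ 0.7409, -0.1211]), array([ 0.7234, -0.3323]), array([ 0.5273, -0.314 ]), array([ 0.5415, -0.1062])] [array([ 0.7446, -0.1224]), array([ 0.73  , -0.3317]), array([ 0.534 , -0.3179]), array([ 0.5578, -0.1051])]
deck [0.7644 0.1311] [0.5722 0.1464]
slate [array([0.5522, 0.4302]), array([0.5413, 0.2269]), array([0.3446, 0.2396]), array([0.3557, 0.44  ])]
puller tips [0.4574 0.0372] [ 0.4373 -0.0119] [ 0.4395 -0.0098] [0.4632 0.0319] tail [0.3838 0.0697] [0.3645 0.014 ] grip [0.4225 0.0239] [0.4135 0.0311]
tray bottom/top: gripblock [ 0.3798 -0.2832] [ 0.3535 -0.2744] [ 0.4187 -0.2956] mouth [ 0.4721 -0.1807] [ 0.3674 -0.1449] [ 0.3715 -0.1434] [ 0.4789 -0.1812] rear top [ 0.4049 -0.3814] [ 0.3001 -0.3468] [ 0.3002 -0.3455] [ 0.4066 -0.381 ]
bulbs [array([ 0.3943, -0.2376]), array([ 0.3866, -0.3401]), array([ 0.3373, -0.3235])]
padlock [0.4255 0.159 ] twine [0.671  0.2932]
```

Measured: store yaw is about −0.09, with caps a(.605,−.025), b(.617,.092), c(.703,−.034) and d(.716,.084). The puller is at about (.421,.025) with yaw −24°, the tray at about (.383,−.284), and the slate centre at about (.448,.334). The 100/120 mm cap spacings agree with the given sizes.

```bash
python3 -m inch '{"dr":[[0,0,0],[0,0,0],[0,0,0],[0,0,0],[0,0,0],[0,0,0],[0,0,0],[0,0,0]],"travel":[[40,50,25],[90,95,30],[135,140,30],[180,185,30],[220,235,30],[250,290,30],[270,345,30],[275,400,30]],"gripper":[85,85,85,85,85,85,85,85]}'; python3 - <<'E'
from h import *
s=bot.sense();M=R.from_rotvec(s["ee_rot"]).as_matrix();print(M.round(3),s["joints"].round(3))
E
```

```text
time_s: 1.15
ee_pos: [0.4281, -0.2327, 0.2752]
ee_rot: [2.096, 0.249, -2.095]
ft_force: [0.5, 0.1, 1.2]
width: 0.99
[[ 0.     0.235 -0.972]
 [-0.    -0.972 -0.235]
 [-1.     0.    -0.   ]] [-0.56   0.218  1.923  0.     1.     0.773]
```

```bash
python3 -m inch '{"dr":[[0,0,-9],[0,0,-18],[0,0,-27],[0,0,-36],[0,0,-38],[0,0,-38]],"travel":[[5,50,-5],[10,105,-15],[10,160,-25],[5,210,-35],[0,240,-45],[-4,257,-45]],"gripper":[85,85,85,85,85,85]}'; python3 - <<'E'
from h import *
c=bot.get_calibration("wrist");im=bot.read_camera("wrist");cv2.imwrite("pics/w1.png",im)
print(c,bot.sense()["joints"].round(3))
import pickle;pickle.dump(c,open("w1.pkl","wb"))
E
```

```text
time_s: 1.9
ee_pos: [0.4221, 0.0242, 0.2296]
ee_rot: [-1.985, 0.429, 1.988]
ft_force: [-0.2, 0.2, 0.4]
width: 0.993
{'intrinsics': array([[309.70691629,   0.        , 322.16048278],
       [  0.        , 309.70691629, 196.92630458],
       [  0.        ,   0.        ,   1.        ]]), 'xyz': array([ 0.48127898, -0.00218688,  0.35693611]), 'attitude': array([-0.1688382 ,  0.26238698, -1.98423868])} [-1.300e-02  1.830e-01  2.106e+00  1.000e-03  8.550e-01  1.983e+00]
```

View pics/w1.png

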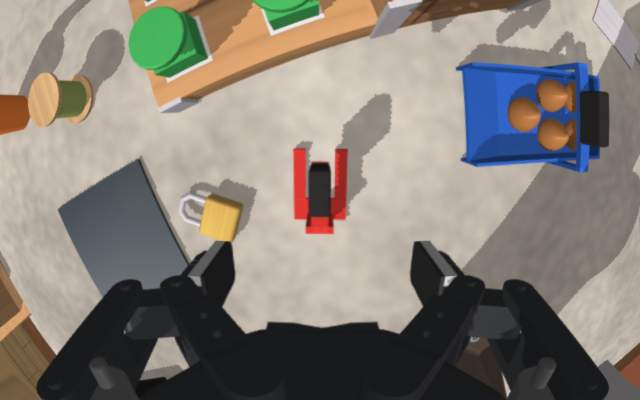

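The puller sits mid-picture: tips at (299,149) and (341,149), grip top near (319,165) to (319,222).

```bash
python3 - <<'E'
from h import *;import pickle
c=pickle.load(open("w1.pkl","rb"));W=lambda u,v,z:at("wrist",u,v,z,c)
tl,tr=W(294,149,.008),W(347.5,149,.008);fr=W(319.5,163,.094)
bl,br=W(294,219,.006),W(347,219,.006)
ex=np.diff([tl,tr],axis=0)[0];print(tl,tr,np.linalg.norm(ex),bl,br,fr)
yaw=np.degrees(np.arctan2(*(tl-tr)[::-1]))-90;print("yaw",yaw)
d=np.array([np.cos(np.radians(yaw)),np.sin(np.radians(yaw))])
print("origin",(tl+tr)/2-.031*d, "from grip front",fr-.022*d)
print("yaw sides",[np.degrees(np.arctan2(*(t-b)[::-1])) for t,b in((tl,bl),(tr,br))])
cap=W(161,38,.112);print("capb",cap)
E
```

```text
[0.4601 0.0425] [ 0.435  -0.0126] 0.06054766717223712 [0.3843 0.0791] [0.358  0.0211] [0.4452 0.0167]
yaw -24.4909442008655
origin [0.41933917 0.02780103] from grip front [0.42517941 0.02582009]
yaw sides [np.float64(-25.77355515915824), np.float64(-23.637184226897503)]
capb [0.6073 0.0926]
```

```bash
python3 -m inch '{"dr":[[0,0,0],[0,0,0],[0,0,0],[0,0,0],[0,0,0],[0,0,0],[0,0,0],[0,0,0]],"travel":[[0,2,-50],[0,2,-100],[0,2,-140],[0,2,-158.5],[0,2,-158.5],[0,2,-158.5],[0,2,-158.5],[0,2,-158.5]],"gripper":[85,85,85,85,85,10,10,10]}' 60; python3 -m inch '{"dr":[[0,0,0],[0,0,0],[0,0,0],[0,0,0],[0,0,0],[0,0,0]],"travel":[[0,0,0],[0,0,0],[0,0,30],[0,0,80],[0,0,120],[0,0,120]],"gripper":[10,10,10,10,10,10]}'
```

```text
time_s: 2.95
ee_pos: [0.4236, 0.0245, 0.0725]
ee_rot: [-1.987, 0.43, 1.984]
ft_force: [0.5, -0.0, -0.4]
width: 0.373
time_s: 3.7
ee_pos: [0.4246, 0.0245, 0.1941]
ee_rot: [-1.991, 0.429, 1.981]
ft_force: [-0.8, 0.3, -3.9]
width: 0.227
```

```bash
python3 -m inch '{"dr":[[0,0,9],[0,0,19.5],[0,0,19.5],[0,0,19.5]],"travel":[[40,-20,0],[90,-42,0],[100,-42,0],[100,-42,0]],"gripper":[10,10,10,10]}'; python3 - <<'E'
from h import *
c=bot.get_calibration("wrist");im=bot.read_camera("wrist");cv2.imwrite("pics/w2.png",im)
import pickle;pickle.dump(c,open("w2.pkl","wb"));print(bot.sense()["ee_pos"],R.from_rotvec(bot.sense()["ee_rot"]).as_matrix().round(3))
E
```

```text
time_s: 4.2
ee_pos: [0.5225, -0.0174, 0.1902]
ee_rot: [-2.174, 0.095, 2.179]
ft_force: [-0.3, 0.9, -3.7]
width: 0.225
[ 0.52165683 -0.01718381  0.19043647] [[-0.003 -0.087 -0.996]
 [ 0.    -0.996  0.087]
 [-1.    -0.     0.003]]
```

View pics/w2.png

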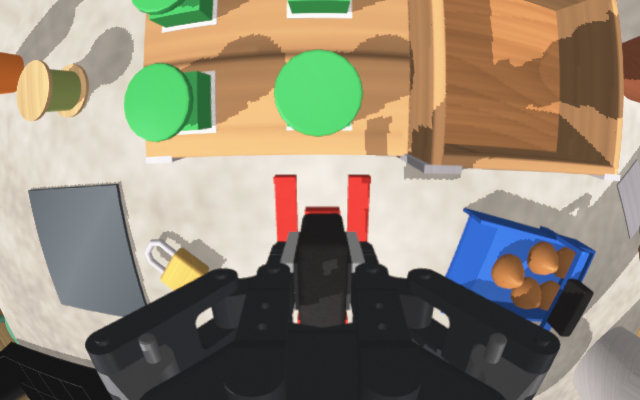

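Cap a's head is centred at (318.5,92), about 86 px across. The fork tines run from 274 to 371 at row 176, nearly aligned with it.

```bash
python3 - <<'E'
from h import *;import pickle
c=pickle.load(open("w2.pkl","rb"));W=lambda u,v,z:at("wrist",u,v,z,c)
print("cap a",W(318.5,92,.112),W(275,92,.112),W(362,92,.112),"cap b",W(158,102,.112))
print("tips",W(274,176,.127),W(371,176,.127),"slot",W(297,176,.127),W(348,176,.127))
e=R.from_rotvec([0,0,np.radians(-5)]).as_matrix()[:2,:2]
print("own of tips rel tcp",e.T@(W(322.5,176,.127)-np.array([.5217,-.0172])),"cap rel tcp",e.T@(W(318.5,92,.112)-np.array([.5217,-.0172])))
E
```

```text
cap a [ 0.6029 -0.0215] [0.606 0.007] [ 0.6007 -0.0499] cap b [0.613 0.094]
tips [0.5524 0.0112] [ 0.547  -0.0499] slot [ 0.551  -0.0034] [ 0.5482 -0.0353]
own of tips rel tcp [0.02797686 0.00033964] cap rel tcp [0.08126578 0.00279341]
```

```bash
python3 -m inch '{"dr":[[0,0,0],[0,0,0],[0,0,0],[0,0,0]],"travel":[[0,2.5,-15],[0,2.5,-30],[0,2.5,-30],[0,2.5,-30]],"gripper":[10,10,10,10]}'; python3 -c "
from h import *
print(bot.sense()['ee_pos'],bot.sense()['joint_vel'].round(3))"
```

```text
time_s: 4.75
ee_pos: [0.523, -0.0149, 0.1617]
ee_rot: [-2.177, 0.094, 2.178]
ft_force: [-0.2, 0.8, -2.7]
width: 0.224
[ 0.52304647 -0.01490252  0.16173882] [-0.    -0.01  -0.008 -0.001  0.005 -0.   ]
```

```bash
python3 -m inch '{"dr":[[0,0,0],[0,0,0],[0,0,0],[0,0,0],[0,0,0],[0,0,0],[0,0,0],[0,0,0]],"travel":[[0,0,-1.5],[15,-1.3,-1.5],[30,-2.6,-1.5],[45,-3.9,-1.5],[60,-5.2,-1.5],[75,-6.5,-1.5],[83,-7,-1.5],[83,-7,-1.5]],"gripper":[10,10,10,10,10,10,10,10]}'
```

```text
time_s: 5.75
ee_pos: [0.6065, -0.022, 0.1601]
ee_rot: [-2.177, 0.094, 2.178]
ft_force: [0.3, -0.0, -3.5]
width: 0.227
```

```bash
python3 -m inch '{"dr":[[0,0,0],[0,0,0],[0,0,0],[0,0,0],[0,0,0]],"travel":[[0,0,5],[0,0,10],[0,0,16],[0,0,22],[0,0,28]],"gripper":[10,10,10,10,10]}' 100;  python3 -m inch '{"dr":[[0,0,0],[0,0,0],[0,0,0],[0,0,0],[0,0,0]],"travel":[[0,0,10],[0,0,25],[0,0,50],[0,0,65],[0,0,65]],"gripper":[10,10,10,10,10]}'
python3 - <<'E'
from h import *
cv2.imwrite("pics/w3.png",cv2.resize(bot.read_camera("wrist")[:300,80:560],None,fx=1,fy=1))
E
```

```text
time_s: 6.38
ee_pos: [0.6058, -0.022, 0.1885]
ee_rot: [-2.177, 0.094, 2.178]
ft_force: [-1.7, -4.0, -4.8]
width: 0.222
time_s: 7.0
ee_pos: [0.607, -0.022, 0.2549]
ee_rot: [-2.181, 0.094, 2.174]
ft_force: [-0.4, -0.4, -3.4]
width: 0.224
```

View pics/w3.png

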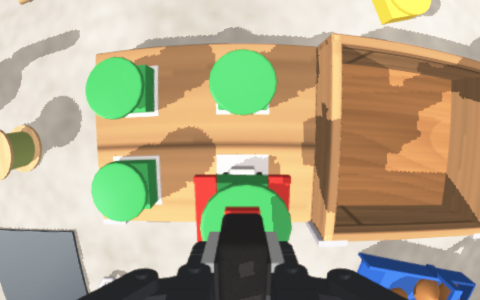

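```bash
python3 -m inch '{"dr":[[0,0,3],[0,0,8],[0,0,15],[0,0,22],[0,0,29],[0,0,36],[0,0,42],[0,0,45]],"travel":[[-5,20,5],[-20,65,5],[-40,120,5],[-60,180,5],[-80,240,5],[-95,300,5],[-107,345,5],[-115,375,5]],"gripper":[10,10,10,10,10,10,10,10]}'; python3 -m inch '{"dr":[[0,0,0],[0,0,0],[0,0,0],[0,0,0],[0,0,0],[0,0,0]],"travel":[[0,15,0],[0,27,-15],[0,27,-50],[0,27,-90],[0,27,-110],[0,27,-110]],"gripper":[10,10,10,10,10,10]}'
```

```text
time_s: 8.05
ee_pos: [0.4891, 0.3557, 0.2576]
ee_rot: [1.811, 0.667, -1.813]
ft_force: [0.2, -1.4, -3.3]
width: 0.222
time_s: 8.8
ee_pos: [0.4902, 0.3785, 0.1458]
ee_rot: [1.813, 0.66, -1.821]
ft_force: [-0.8, 0.3, -3.1]
width: 0.219
```

```bash
python3 -m inch '{"dr":[[0,0,0],[0,0,0],[0,0,0],[0,0,0],[0,0,0]],"travel":[[0,0,-12],[0,0,-20],[0,0,-26],[0,0,-30],[0,0,-30]],"gripper":[10,10,10,10,10]}'; python3 - <<'E'
from h import *
cv2.imwrite("pics/w4.png",bot.read_camera("wrist")[:300,80:560])
E
```

```text
time_s: 9.43
ee_pos: [0.4911, 0.38, 0.1182]
ee_rot: [1.816, 0.662, -1.816]
ft_force: [0.2, 0.1, -3.5]
width: 0.221
```

View pics/w4.png

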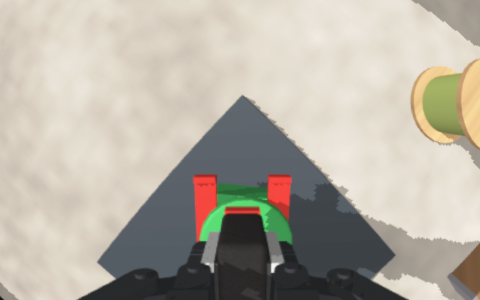

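The cap stands on the slate between the tines. Next I lower it slightly and withdraw.

```bash
python3 -m inch '{"dr":[[0,0,0],[0,0,0],[0,0,0],[0,0,0],[0,0,0],[0,0,0],[0,0,0],[0,0,0]],"travel":[[0,0,-2.5],[-7,-6,-2.5],[-17,-15,-2.5],[-29,-24,-2.5],[-41,-34,-2.5],[-52,-43,-2.5],[-58,-49,-2.5],[-58,-49,-2.5]],"gripper":[10,10,10,10,10,10,10,10]}'; python3 - <<'E'
from h import *
cv2.imwrite("pics/w5.png",bot.read_camera("wrist")[:300,80:560])
E
```

```text
time_s: 10.48
ee_pos: [0.4328, 0.3307, 0.1159]
ee_rot: [1.816, 0.662, -1.816]
ft_force: [0.4, 0.5, -2.6]
width: 0.222
```

View pics/w5.png

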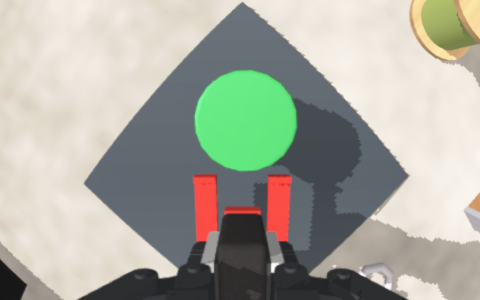

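```bash
cat > cap.py <<'E'
from h import *
import sys
# nearest green head vs TCP, in puller axes (own x/y), yaw from tool
def heads(z=.112):
    c=bot.get_calibration("wrist");s=bot.sense();im=bot.read_camera("wrist")
    h=cv2.cvtColor(im,cv2.COLOR_BGR2HSV)
    m=((h[...,0]>50)&(h[...,0]<85)&(h[...,1]>100)&(h[...,2]>float(sys.argv[1]) )).astype(np.uint8)
    m=cv2.morphologyEx(m,cv2.MORPH_OPEN,np.ones((5,5)))
    y=R.from_rotvec(s["ee_rot"]).as_matrix()[:2,1];ey=-y;ex=np.array([ey[1],-ey[0]])
    print("tcp",s["ee_pos"].round(4),"yaw",np.degrees(np.arctan2(ex[1],ex[0])).round(2),"ex",ex.round(3))
    for k in cv2.findContours(m,cv2.RETR_EXTERNAL,cv2.CHAIN_APPROX_NONE)[0]:
        if cv2.contourArea(k)<800: continue
        e=cv2.fitEllipse(k);p=at("wrist",*e[0],z,c);d=p-s["ee_pos"][:2]
        print("px",np.round(e[0]),np.round(e[1]),"world",p,"own x,y mm",(d@ex*1000).round(1),(d@ey*1000).round(1),
          "fwd84 travel",((d@ex+.003)*ex*1000).round(1),"lat",((d@ey)*ey*1000).round(1))
    cv2.imwrite("pics/mask.png",np.hstack([im,np.dstack([m*255]*3)])[::1,::1])
heads()
E
python3 -m inch '{"dr":[[0,0,0],[0,0,-5],[0,0,-14],[0,0,-23],[0,0,-32],[0,0,-40],[0,0,-45],[0,0,-45]],"travel":[[0,0,45],[5,-10,78],[20,-50,78],[40,-100,78],[60,-150,78],[80,-195,78],[97,-228,78],[97,-228,78]],"gripper":[10,10,10,10,10,10,10,10]}'; python3 -m inch '{"dr":[[0,0,0],[0,0,0]],"travel":[[0,0,0],[0,0,0]],"gripper":[10,10]}'; python3 cap.py 130
```

```text
time_s: 11.52
ee_pos: [0.5319, 0.1009, 0.1939]
ee_rot: [-2.177, 0.098, 2.174]
ft_force: [-0.6, 0.7, -3.6]
width: 0.219
time_s: 11.78
ee_pos: [0.5299, 0.1038, 0.1937]
ee_rot: [-2.178, 0.092, 2.178]
ft_force: [0.5, -0.4, -3.6]
width: 0.219
tcp [0.5299 0.1038 0.1937] yaw -4.85 ex [ 0.996 -0.085]
px [ 94. 253.] [30. 50.] world [0.5028 0.3198] own x,y mm -45.3 212.9 fwd84 travel [-42.1   3.6] lat [ 18.  212.2]
px [320.  88.] [83. 86.] world [0.6132 0.0986] own x,y mm 83.4 1.8 fwd84 travel [86.1 -7.3] lat [0.2 1.8]
px [464.   7.] [18. 83.] world [ 0.6724 -0.0111] own x,y mm 151.7 -102.5 fwd84 travel [154.2 -13.1] lat [  -8.7 -102.1]
```

```bash
python3 -m inch '{"dr":[[0,0,0],[0,0,0],[0,0,0],[0,0,0],[0,0,0]],"travel":[[0,2,-15],[0,2,-28],[0,2,-33.5],[0,2,-33.5],[0,2,-33.5]],"gripper":[10,10,10,10,10]}'; python3 -m inch '{"dr":[[0,0,0],[0,0,0],[0,0,0],[0,0,0],[0,0,0],[0,0,0],[0,0,0],[0,0,0]],"travel":[[10,-0.9,0],[22,-1.9,0],[36,-3,0],[50,-4.3,0],[64,-5.5,0],[77,-6.6,0],[85,-7.3,0],[85,-7.3,0]],"gripper":[10,10,10,10,10,10,10,10]}'
```

```text
time_s: 12.45
ee_pos: [0.5303, 0.105, 0.1605]
ee_rot: [-2.178, 0.094, 2.177]
ft_force: [1.0, -0.5, -3.6]
width: 0.223
time_s: 13.45
ee_pos: [0.6155, 0.0976, 0.1601]
ee_rot: [-2.177, 0.094, 2.177]
ft_force: [-0.4, 0.0, -3.9]
width: 0.221
```

```bash
python3 -m inch '{"dr":[[0,0,0],[0,0,0],[0,0,0],[0,0,0],[0,0,0],[0,0,0],[0,0,0],[0,0,0]],"travel":[[0,0,5],[0,0,10],[0,0,16],[0,0,22],[0,0,28],[0,0,55],[0,0,90],[0,0,95]],"gripper":[10,10,10,10,10,10,10,10]}';  python3 -m inch '{"dr":[[0,0,3],[0,0,9],[0,0,16],[0,0,23],[0,0,30],[0,0,36],[0,0,42],[0,0,45]],"travel":[[-12,16,0],[-40,55,0],[-75,100,0],[-110,150,0],[-145,195,0],[-175,237,0],[-198,268,0],[-211,286,0]],"gripper":[10,10,10,10,10,10,10,10]}';  python3 -m inch '{"dr":[[0,0,0],[0,0,0],[0,0,0],[0,0,0],[0,0,0],[0,0,0],[0,0,0]],"travel":[[0,0,0],[0,0,-30],[0,0,-70],[0,0,-105],[0,0,-125],[0,0,-132],[0,0,-132]],"gripper":[10,10,10,10,10,10,10]}'
```

```text
time_s: 14.45
ee_pos: [0.617, 0.0979, 0.2587]
ee_rot: [-2.183, 0.093, 2.171]
ft_force: [0.0, 0.5, -3.6]
width: 0.221
time_s: 15.45
ee_pos: [0.4015, 0.3851, 0.2543]
ee_rot: [1.811, 0.667, -1.814]
ft_force: [0.5, 0.5, -4.0]
width: 0.218
time_s: 16.32
ee_pos: [0.4041, 0.3835, 0.1232]
ee_rot: [1.816, 0.662, -1.816]
ft_force: [-0.1, 0.5, -3.2]
width: 0.223
```

```bash
sed -i 's/^heads()/heads(float(sys.argv[2]) if len(sys.argv)>2 else .112)/' cap.py; python3 -m inch '{"dr":[[0,0,0],[0,0,0],[0,0,0],[0,0,0],[0,0,0],[0,0,0],[0,0,0],[0,0,0]],"travel":[[0,0,-7],[0,0,-7],[-10,-8,-7],[-24,-20,-7],[-38,-32,-7],[-50,-42,-7],[-58,-49,-7],[-58,-49,-7]],"gripper":[10,10,10,10,10,10,10,10]}'; python3 cap.py 130 .068
```

```text
time_s: 17.32
ee_pos: [0.3457, 0.3343, 0.1165]
ee_rot: [1.816, 0.662, -1.816]
ft_force: [0.6, 0.1, -3.5]
width: 0.221
tcp [0.3457 0.3343 0.1165] yaw 40.07 ex [0.765 0.644]
px [328. 126.] [101. 102.] world [0.3929 0.3711] own x,y mm 59.8 -2.2 fwd84 travel [48.1 40.4] lat [ 1.4 -1.7]
px [418.  31.] [ 71. 108.] world [0.4709 0.3682] own x,y mm 117.6 -54.7 fwd84 travel [92.3 77.6] lat [ 35.2 -41.8]
```

```bash
python3 -m inch '{"dr":[[0,0,0],[0,0,0],[0,0,0],[0,0,-5],[0,0,-13],[0,0,-21],[0,0,-29],[0,0,-37]],"travel":[[-8,-6,0],[-8,-6,30],[-8,-6,78],[15,-35,78],[50,-78,78],[90,-125,78],[130,-172,78],[170,-220,78]],"gripper":[10,10,10,10,10,10,10,10]}'; python3 -m inch '{"dr":[[0,0,-5],[0,0,-8],[0,0,-8],[0,0,-8],[0,0,-8]],"travel":[[35,-45,0],[70,-90,0],[103,-138,0],[103,-138,0],[103,-138,0]],"gripper":[10,10,10,10,10]}'; python3 cap.py 130
```

```text
time_s: 18.38
ee_pos: [0.517, 0.113, 0.1942]
ee_rot: [2.197, 0.054, -2.197]
ft_force: [1.0, 0.5, -3.5]
width: 0.22
time_s: 19.0
ee_pos: [0.6184, -0.0233, 0.1937]
ee_rot: [-2.175, 0.094, 2.178]
ft_force: [-0.3, 1.0, -3.0]
width: 0.223
tcp [ 0.6184 -0.0233  0.1937] yaw -4.98 ex [ 0.996 -0.087]
px [162.  97.] [64. 77.] world [0.7127 0.0861] own x,y mm 84.4 117.2 fwd84 travel [87.1 -7.6] lat [ 10.2 116.7]
px [322.  87.] [83. 86.] world [ 0.702  -0.0298] own x,y mm 83.8 0.8 fwd84 travel [86.5 -7.5] lat [0.1 0.8]
```

```bash
python3 -m inch '{"dr":[[0,0,0],[0,0,0],[0,0,0],[0,0,0],[0,0,0]],"travel":[[0,1,-15],[0,1,-28],[0,1,-33.5],[0,1,-33.5],[0,1,-33.5]],"gripper":[10,10,10,10,10]}'; python3 -m inch '{"dr":[[0,0,0],[0,0,0],[0,0,0],[0,0,0],[0,0,0],[0,0,0],[0,0,0],[0,0,0]],"travel":[[10,-0.9,0],[22,-1.9,0],[36,-3,0],[50,-4.3,0],[64,-5.5,0],[77,-6.6,0],[85,-7.3,0],[85,-7.3,0]],"gripper":[10,10,10,10,10,10,10,10]}'
```

```text
time_s: 19.68
ee_pos: [0.6193, -0.0223, 0.161]
ee_rot: [-2.178, 0.094, 2.177]
ft_force: [-0.2, 0.6, -2.6]
width: 0.224
time_s: 20.68
ee_pos: [0.7045, -0.0296, 0.1606]
ee_rot: [-2.177, 0.094, 2.177]
ft_force: [-0.4, -0.0, -3.1]
width: 0.222
```

```bash
python3 -m inch '{"dr":[[0,0,0],[0,0,0],[0,0,0],[0,0,0],[0,0,0],[0,0,0],[0,0,0],[0,0,0]],"travel":[[0,0,5],[0,0,10],[0,0,16],[0,0,22],[0,0,28],[0,0,55],[0,0,90],[0,0,95]],"gripper":[10,10,10,10,10,10,10,10]}';  python3 -m inch '{"dr":[[0,0,3],[0,0,9],[0,0,16],[0,0,23],[0,0,30],[0,0,36],[0,0,42],[0,0,45]],"travel":[[-12,18,0],[-40,62,0],[-75,115,0],[-110,170,0],[-143,222,0],[-173,268,0],[-196,303,0],[-208,322,0]],"gripper":[10,10,10,10,10,10,10,10]}';  python3 -m inch '{"dr":[[0,0,0],[0,0,0],[0,0,0],[0,0,0],[0,0,0],[0,0,0],[0,0,0]],"travel":[[0,0,0],[0,0,-30],[0,0,-70],[0,0,-105],[0,0,-125],[0,0,-132],[0,0,-132]],"gripper":[10,10,10,10,10,10,10]}'
```

```text
time_s: 21.68
ee_pos: [0.706, -0.0297, 0.2597]
ee_rot: [-2.184, 0.094, 2.171]
ft_force: [0.6, -0.5, -3.7]
width: 0.224
time_s: 22.68
ee_pos: [0.4935, 0.2943, 0.255]
ee_rot: [1.811, 0.667, -1.814]
ft_force: [-0.4, -0.8, -3.9]
width: 0.22
time_s: 23.55
ee_pos: [0.4961, 0.2921, 0.1237]
ee_rot: [1.816, 0.662, -1.817]
ft_force: [-0.0, 0.2, -2.7]
width: 0.219
```

```bash
python3 -m inch '{"dr":[[0,0,0],[0,0,0],[0,0,0],[0,0,0],[0,0,0],[0,0,0],[0,0,0],[0,0,0]],"travel":[[0,0,-7.5],[0,0,-7.5],[-10,-8,-7.5],[-24,-20,-7.5],[-38,-32,-7.5],[-50,-42,-7.5],[-63,-53,-7.5],[-63,-53,-7.5]],"gripper":[10,10,10,10,10,10,10,10]}'; python3 cap.py 130 .068
```

```text
time_s: 24.55
ee_pos: [0.4319, 0.2385, 0.1164]
ee_rot: [1.815, 0.662, -1.817]
ft_force: [0.2, 0.1, -3.2]
width: 0.223
tcp [0.4319 0.2385 0.1164] yaw 40.05 ex [0.766 0.643]
px [134. 141.] [67. 87.] world [0.3961 0.3681] own x,y mm 55.9 122.2 fwd84 travel [45.1 37.9] lat [-78.6  93.6]
px [631.  85.] [20. 69.] world [0.6897 0.1124] own x,y mm 116.2 -262.4 fwd84 travel [91.2 76.7] lat [ 168.8 -200.9]
px [320. 102.] [101. 102.] world [0.4866 0.2868] own x,y mm 72.9 1.8 fwd84 travel [58.1 48.8] lat [-1.1  1.4]
px [210.  33.] [75. 94.] world [0.4792 0.3654] own x,y mm 117.8 66.7 fwd84 travel [92.5 77.7] lat [-42.9  51.1]
```

```bash
python3 -m inch '{"dr":[[0,0,0],[0,0,0],[0,0,-8],[0,0,-17],[0,0,-26],[0,0,-35],[0,0,-43],[0,0,-45]],"travel":[[0,0,35],[0,0,78],[25,-20,78],[60,-45,78],[100,-75,78],[140,-105,78],[180,-130,78],[197.5,-143.5,78]],"gripper":[10,10,10,10,10,10,10,10]}'; python3 -m inch '{"dr":[[0,0,0],[0,0,0]],"travel":[[0,0,0],[0,0,0]],"gripper":[10,10]}'; python3 cap.py 130
```

```text
time_s: 25.6
ee_pos: [0.6331, 0.0946, 0.1941]
ee_rot: [-2.177, 0.097, 2.174]
ft_force: [-0.7, -0.2, -3.4]
width: 0.222
time_s: 25.85
ee_pos: [0.6298, 0.0964, 0.194]
ee_rot: [-2.177, 0.092, 2.179]
ft_force: [0.7, -0.9, -3.4]
width: 0.223
tcp [0.6298 0.0964 0.194 ] yaw -4.85 ex [ 0.996 -0.085]
px [323.  89.] [83. 86.] world [0.7128 0.0897] own x,y mm 83.2 0.3 fwd84 travel [85.9 -7.3] lat [0.  0.3]
```

```bash
python3 -m inch '{"dr":[[0,0,0],[0,0,0],[0,0,0],[0,0,0],[0,0,0]],"travel":[[0,0,-15],[0,0,-28],[0,0,-34],[0,0,-34],[0,0,-34]],"gripper":[10,10,10,10,10]}'; python3 -m inch '{"dr":[[0,0,0],[0,0,0],[0,0,0],[0,0,0],[0,0,0],[0,0,0],[0,0,0],[0,0,0]],"travel":[[10,-0.9,0],[22,-1.9,0],[36,-3,0],[50,-4.3,0],[64,-5.5,0],[77,-6.6,0],[85,-7.3,0],[85,-7.3,0]],"gripper":[10,10,10,10,10,10,10,10]}'; python3 -m inch '{"dr":[[0,0,0],[0,0,0],[0,0,0],[0,0,0],[0,0,0],[0,0,0],[0,0,0],[0,0,0]],"travel":[[0,0,5],[0,0,10],[0,0,16],[0,0,22],[0,0,28],[0,0,55],[0,0,90],[0,0,95]],"gripper":[10,10,10,10,10,10,10,10]}'
```

```text
time_s: 26.52
ee_pos: [0.6309, 0.0959, 0.1605]
ee_rot: [-2.178, 0.094, 2.177]
ft_force: [-0.2, 0.5, -3.5]
width: 0.222
time_s: 27.52
ee_pos: [0.716, 0.0885, 0.1601]
ee_rot: [-2.177, 0.094, 2.177]
ft_force: [-0.4, -0.2, -2.1]
width: 0.221
time_s: 28.52
ee_pos: [0.7176, 0.0888, 0.2594]
ee_rot: [-2.184, 0.093, 2.17]
ft_force: [-0.0, -0.3, -4.1]
width: 0.219
```

```bash
python3 -m inch '{"dr":[[0,0,3],[0,0,9],[0,0,16],[0,0,23],[0,0,30],[0,0,36],[0,0,42],[0,0,45]],"travel":[[-15,10,0],[-60,38,0],[-110,70,0],[-165,104,0],[-220,139,0],[-265,168,0],[-298,188,0],[-313,198,0]],"gripper":[10,10,10,10,10,10,10,10]}';  python3 -m inch '{"dr":[[0,0,0],[0,0,0],[0,0,0],[0,0,0],[0,0,0],[0,0,0],[0,0,0]],"travel":[[0,0,0],[0,0,0],[0,0,-30],[0,0,-60],[0,0,-80],[0,0,-80],[0,0,-80]],"gripper":[10,10,10,10,10,10,10]}'; python3 - <<'E'
from h import *
cv2.imwrite("pics/w6.png",bot.read_camera("wrist")[:300,80:560])
E
```

```text
time_s: 29.52
ee_pos: [0.3997, 0.2871, 0.2546]
ee_rot: [1.811, 0.667, -1.814]
ft_force: [-0.2, -1.0, -3.6]
width: 0.217
time_s: 30.4
ee_pos: [0.4035, 0.2865, 0.1758]
ee_rot: [1.817, 0.661, -1.816]
ft_force: [0.8, -0.4, -2.9]
width: 0.217
```

View pics/w6.png

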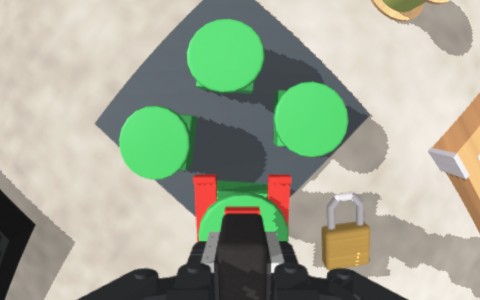

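The three caps stand well spaced and the fourth hangs clear of them.

```bash
python3 -m inch '{"dr":[[0,0,0],[0,0,0],[0,0,0],[0,0,0]],"travel":[[0,0,-25],[0,0,-45],[0,0,-59.5],[0,0,-59.5]],"gripper":[10,10,10,10]}'; python3 -m inch '{"dr":[[0,0,0],[0,0,0],[0,0,0],[0,0,0],[0,0,0],[0,0,0]],"travel":[[-10,-8,0],[-24,-20,0],[-38,-32,0],[-50,-42,0],[-63,-53,0],[-63,-53,0]],"gripper":[10,10,10,10,10,10]}'; python3 cap.py 130 .068
```

```text
time_s: 30.95
ee_pos: [0.4026, 0.2865, 0.1155]
ee_rot: [1.815, 0.662, -1.817]
ft_force: [0.4, 0.1, -3.3]
width: 0.222
time_s: 31.7
ee_pos: [0.3384, 0.2327, 0.116]
ee_rot: [1.815, 0.662, -1.817]
ft_force: [-0.1, 0.3, -2.9]
width: 0.219
tcp [0.3384 0.2327 0.116 ] yaw 40.06 ex [0.765 0.644]
px [323. 105.] [100. 102.] world [0.393 0.279] own x,y mm 71.5 0.3 fwd84 travel [57. 48.] lat [-0.2  0.2]
px [406.  14.] [ 32. 109.] world [0.4674 0.2783] own x,y mm 128.0 -48.1 fwd84 travel [100.3  84.3] lat [ 31.  -36.8]
px [206.  27.] [64. 93.] world [0.3876 0.3645] own x,y mm 122.4 69.2 fwd84 travel [96.  80.7] lat [-44.5  53. ]
```

```bash
python3 -m inch '{"dr":[[0,0,0],[0,0,0],[0,0,-8],[0,0,-16],[0,0,-25],[0,0,-34],[0,0,-43],[0,0,-45]],"travel":[[0,0,40],[0,0,75],[30,-15,75],[70,-45,75],[95,-90,75],[105,-140,75],[110,-180,75],[110,-195,75]],"gripper":[10,10,10,10,10,10,10,10]}'; python3 -m inch '{"dr":[[0,0,0],[0,0,0],[0,0,0],[0,0,0],[0,0,0],[0,0,0]],"travel":[[0,0,0],[0,0,-50],[0,0,-90],[0,0,-112],[0,0,-117],[0,0,-117]],"gripper":[10,10,10,10,10,10]}'
```

```text
time_s: 32.75
ee_pos: [0.4506, 0.0368, 0.1909]
ee_rot: [-2.176, 0.099, 2.174]
ft_force: [-0.5, 1.0, -3.1]
width: 0.223
time_s: 33.5
ee_pos: [0.45, 0.0392, 0.0741]
ee_rot: [-2.178, 0.092, 2.178]
ft_force: [-0.3, -0.2, -3.2]
width: 0.22
```

```bash
python3 -m inch '{"dr":[[0,0,0],[0,0,0],[0,0,0],[0,0,0],[0,0,0],[0,0,0],[0,0,0]],"travel":[[0,0,-1.5],[0,0,-1.5],[0,0,-1.5],[0,0,-1.5],[0,0,-1.5],[0,0,-1.5],[0,0,-1.5]],"gripper":[10,10,60,60,60,60,60]}'; python3 -m inch '{"dr":[[0,0,0],[0,0,0],[0,0,0],[0,0,0],[0,0,0]],"travel":[[0,0,20],[0,0,60],[0,0,110],[0,0,170],[0,0,200]],"gripper":[60,60,60,85,85]}'; python3 - <<'E'
from h import *
cv2.imwrite("pics/top2.png",cv2.resize(bot.read_camera("top")[110:330,100:430],None,fx=2.4,fy=2.4,interpolation=cv2.INTER_CUBIC))
E
```

```text
time_s: 34.38
ee_pos: [0.4497, 0.0386, 0.0723]
ee_rot: [-2.177, 0.094, 2.177]
ft_force: [-1.2, -0.3, -0.3]
width: 0.701
time_s: 35.0
ee_pos: [0.4504, 0.0386, 0.2754]
ee_rot: [-2.181, 0.094, 2.173]
ft_force: [0.2, 0.4, -1.0]
width: 0.995
```

View pics/top2.png

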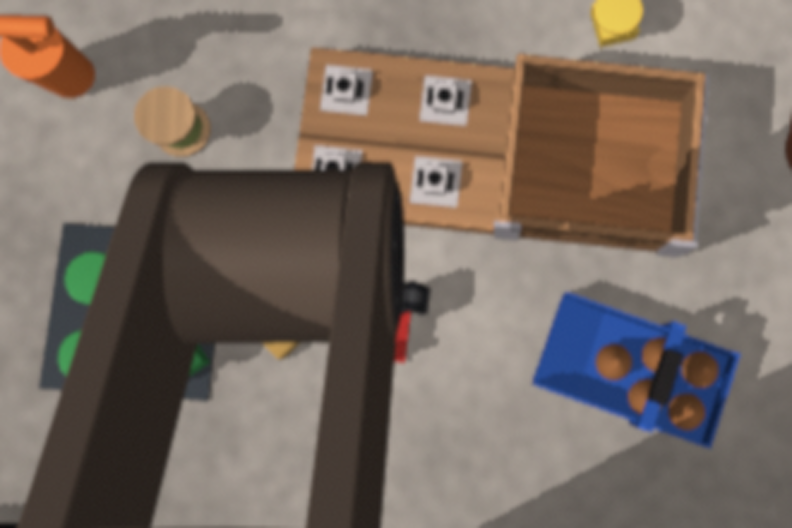

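```bash
python3 -m inch '{"dr":[[0,0,10],[0,0,20],[0,0,30],[0,0,40],[0,0,50],[0,0,60],[0,0,70],[0,0,80]],"travel":[[15,-25,20],[35,-60,45],[55,-95,45],[80,-135,45],[100,-170,45],[120,-205,45],[140,-235,45],[147,-248,45]],"gripper":[85,85,85,85,85,85,85,85]}'; python3 -m inch '{"dr":[[2.6,9.7,0],[5.2,19.3,0],[7.8,29,0],[10.4,38.6,0],[13,48.3,0],[15.5,58,0],[15.5,58,0],[15.5,58,0]],"travel":[[0,0,0],[0,0,0],[0,0,0],[0,0,0],[0,0,0],[0,0,0],[0,0,-40],[0,0,-40]],"gripper":[85,85,85,85,85,85,85,85]}'; python3 - <<'E'
from h import *
s=bot.sense();print(s["joints"].round(3),R.from_rotvec(s["ee_rot"]).as_matrix().round(3))
E
```

```text
time_s: 36.05
ee_pos: [0.5973, -0.2111, 0.3164]
ee_rot: [1.395, 1.078, -1.396]
ft_force: [0.0, 1.0, 0.3]
width: 0.998
time_s: 37.05
ee_pos: [0.5959, -0.2091, 0.2734]
ee_rot: [0.797, 1.947, -2.084]
ft_force: [-0.8, 0.2, -0.2]
width: 0.995
[-0.345  1.067  0.786 -0.101  2.339 -0.112] [[-0.84   0.478 -0.258]
 [ 0.225 -0.126 -0.966]
 [-0.494 -0.869 -0.001]]
```

```bash
python3 -m inch '{"dr":[[-2.6,-9.7,0],[-5.2,-19.3,0],[-7.8,-29,0],[-10.4,-38.6,0],[-13,-48.3,0],[-15.5,-58,0],[-15.5,-58,0]],"travel":[[0,0,20],[0,0,20],[0,0,20],[0,0,20],[0,0,20],[0,0,20],[0,0,20]],"gripper":[85,85,85,85,85,85,85]}'; python3 -m inch '{"dr":[[0,0,10.5],[0,0,21],[0,0,31.5],[0,0,42],[0,0,52.5],[0,0,63],[0,0,73.5],[0,0,84]],"travel":[[-20,-8,0],[-50,-18,0],[-80,-28,0],[-110,-40,0],[-140,-50,0],[-170,-62,0],[-200,-71,0],[-215,-77,0]],"gripper":[85,85,85,85,85,85,85,85]}';  python3 -m inch '{"dr":[[0,0,2.5],[0,0,2.5]],"travel":[[0,0,0],[0,0,0]],"gripper":[85,85]}'; python3 - <<'E'
from h import *
c=bot.get_calibration("wrist");im=bot.read_camera("wrist");cv2.imwrite("pics/w7.png",im)
import pickle;pickle.dump(c,open("w7.pkl","wb"));s=bot.sense();print(s["ee_pos"],R.from_rotvec(s["ee_rot"]).as_matrix().round(3),s["joints"].round(2))
E
```

```text
time_s: 37.92
ee_pos: [0.5943, -0.2087, 0.3007]
ee_rot: [1.4, 1.071, -1.396]
ft_force: [-0.1, 0.6, -0.4]
width: 0.988
time_s: 38.92
ee_pos: [0.3811, -0.2874, 0.2989]
ee_rot: [0.283, 1.554, -0.282]
ft_force: [0.4, -0.8, 0.4]
width: 0.999
time_s: 39.17
ee_pos: [0.3823, -0.2872, 0.2986]
ee_rot: [0.253, 1.557, -0.253]
ft_force: [-0.0, 0.8, 0.9]
width: 0.994
[ 0.38234789 -0.28698213  0.2982644 ] [[-0.001  0.317  0.948]
 [ 0.     0.948 -0.317]
 [-1.    -0.    -0.001]] [-0.71  0.18  1.91 -0.    1.05 -1.95]
```

View pics/w7.png

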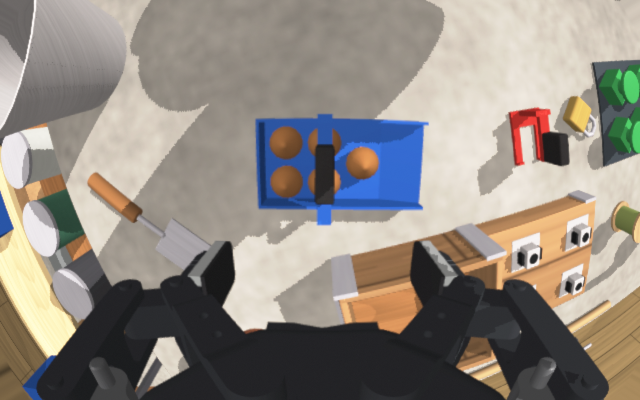

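Five bulbs are in the tray, and the grip block's top is centred at (325.5,174). The view matches the tray's yaw.

```bash
python3 - <<'E'
from h import *;import pickle
c=pickle.load(open("w7.pkl","rb"));W=lambda u,v,z:at("wrist",u,v,z,c)
print("grip",W(325.5,174,.122),"ends",W(325.5,145,.122),W(325.5,204,.122))
a,b=W(257,119,.045),W(260,209,.045);m1,m2=W(428,123,.045),W(421,210,.045)
print("rear",a,b,(a+b)/2,"mouth",m1,m2,np.degrees(np.arctan2(*(m1-a)[::-1])),np.degrees(np.arctan2(*(m2-b)[::-1])))
E
```

```text
grip [ 0.3755 -0.2808] ends [ 0.3479 -0.2717] [ 0.405  -0.2907]
rear [ 0.2962 -0.3426] [ 0.4059 -0.38  ] [ 0.35105 -0.3613 ] mouth [ 0.367 -0.14 ] [ 0.4753 -0.1787] 70.73767185300217 70.97790274449059
```

```bash
python3 -m inch '{"dr":[[0,0,0],[0,0,-0.5],[0,0,-0.5],[0,0,-0.5],[0,0,-0.5],[0,0,-0.5],[0,0,-0.5],[0,0,-0.5]],"travel":[[-5,4,-50],[-5,4,-100],[-5,4,-150],[-5,4,-180],[-5,4,-197],[-5,4,-197],[-5,4,-197],[-5,4,-197]],"gripper":[85,85,85,85,85,85,10,10]}' 100; python3 -m inch '{"dr":[[0,0,0],[0,0,0],[0,0,0],[0,0,0],[0,0,0]],"travel":[[0,0,0],[0,0,0],[0,0,0],[0,0,10],[0,0,25]],"gripper":[10,10,10,10,10]}'
```

```text
time_s: 40.22
ee_pos: [0.3772, -0.2828, 0.1012]
ee_rot: [0.259, 1.554, -0.26]
ft_force: [-0.4, -0.1, 0.8]
width: 0.604
time_s: 40.85
ee_pos: [0.3762, -0.282, 0.1256]
ee_rot: [0.26, 1.556, -0.259]
ft_force: [0.1, -0.1, -5.4]
width: 0.221
```

```bash
python3 -m inch '{"dr":[[0,0,0],[0,0,0],[0,0,0],[0,0,0],[0,0,-3],[0,0,-8],[0,0,-14],[0,0,-20]],"travel":[[0,0,15],[0,0,45],[0,0,85],[0,0,125],[3,1,165],[10,4,195],[20,10,205],[32,16,205]],"gripper":[10,10,10,10,10,10,10,10]}'; python3 -m inch '{"dr":[[0,0,-6],[0,0,-13],[0,0,-20],[0,0,-27],[0,0,-34],[0,0,-41],[0,0,-48],[0,0,-54]],"travel":[[14,7,0],[29,15,0],[44,23,0],[60,31,0],[76,39,0],[92,47,0],[108,55,0],[122,63,0]],"gripper":[10,10,10,10,10,10,10,10]}';  python3 -m inch '{"dr":[[0,0,-5],[0,0,-9],[0,0,-12],[0,0,-12],[0,0,-12]],"travel":[[12,6,0],[20,10,0],[22,11,0],[22,11,0],[22,11,0]],"gripper":[10,10,10,10,10]}'; python3 - <<'E'
from h import *
cv2.imwrite("pics/w8.png",bot.read_camera("scene")[90:340,150:520])
s=bot.sense();print(s["ee_pos"],R.from_rotvec(s["ee_rot"]).as_matrix().round(3),s["joints"].round(2))
E
```

```text
time_s: 41.85
ee_pos: [0.4087, -0.2661, 0.3317]
ee_rot: [0.534, 1.503, -0.535]
ft_force: [0.9, -0.2, -7.3]
width: 0.222
time_s: 42.85
ee_pos: [0.5306, -0.2028, 0.3304]
ee_rot: [1.249, 1.184, -1.25]
ft_force: [0.1, -0.9, -5.4]
width: 0.222
time_s: 43.48
ee_pos: [0.5522, -0.1924, 0.3304]
ee_rot: [1.398, 1.075, -1.398]
ft_force: [-0.6, -0.4, -5.9]
width: 0.217
[ 0.55230475 -0.19241721  0.33038238] [[-0.     0.966 -0.257]
 [ 0.    -0.257 -0.966]
 [-1.    -0.     0.   ]] [-0.39  0.31  1.64 -0.    1.19 -0.13]
```

View pics/w8.png

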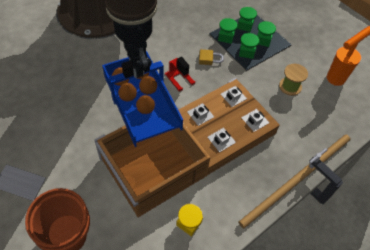

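```bash
python3 -m inch '{"dr":[[1,3.9,0],[2.6,9.7,0],[4.7,17.4,0],[6.7,25.1,0],[8.3,30.9,0],[8.3,30.9,0]],"travel":[[0,0,-5],[0,0,-15],[0,0,-30],[0,0,-43],[0,0,-50],[0,0,-50]],"gripper":[10,10,10,10,10,10]}' 120; python3 -m inch '{"dr":[[1,3.9,0],[2.1,7.7,0],[3.4,12.6,0],[4.7,17.4,0],[5.7,21.3,0],[6.7,25.1,0],[6.7,25.1,0],[6.7,25.1,0]],"travel":[[8,-2,-1],[17,-5,-3],[24,-6,-4],[37,-10,-5],[46,-12,-6],[57,-15,-7],[57,-15,-7],[57,-15,-7]],"gripper":[10,10,10,10,10,10,10,10]}'; python3 -m inch '{"dr":[[0,0,0],[0,0,0],[0,0,0],[0,0,0],[0,0,0],[0,0,0]],"travel":[[0,0,0],[0,0,0],[0,0,0],[0,0,0],[0,0,0],[0,0,0]],"gripper":[10,10,10,10,10,10]}'; python3 - <<'E'
from h import *
im=bot.read_camera("scene")[140:340,180:450];cv2.imwrite("pics/w9.png",cv2.resize(im,None,fx=2,fy=2))
s=bot.sense();print(s["ee_pos"],R.from_rotvec(s["ee_rot"]).as_matrix().round(3),s["joints"].round(2))
E
```

```text
time_s: 44.28
ee_pos: [0.553, -0.1925, 0.2778]
ee_rot: [1.138, 1.544, -1.782]
ft_force: [-0.1, 0.3, -6.7]
width: 0.221
time_s: 45.28
ee_pos: [0.6096, -0.2075, 0.2743]
ee_rot: [0.835, 1.909, -2.058]
ft_force: [0.3, -0.0, -3.1]
width: 0.213
time_s: 46.02
ee_pos: [0.6097, -0.2074, 0.2732]
ee_rot: [0.831, 1.912, -2.061]
ft_force: [-0.3, -0.0, -2.2]
width: 0.211
[ 0.60964539 -0.20738362  0.27317285] [[-0.819  0.512 -0.258]
 [ 0.219 -0.136 -0.966]
 [-0.53  -0.848 -0.001]] [-0.34  1.07  0.75 -0.09  2.33 -0.1 ]
```

View pics/w9.png

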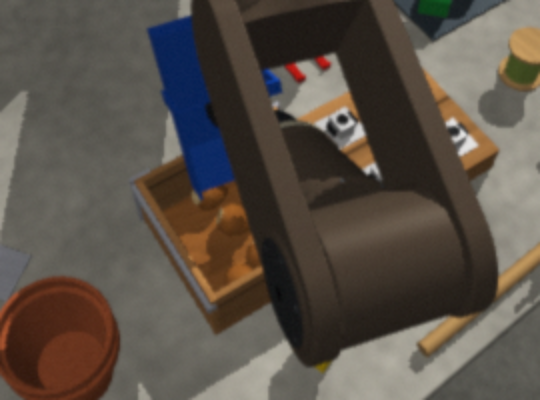

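```bash
python3 -m inch '{"dr":[[0,0,0],[0,0,0],[-2.6,-9.7,0],[-5.2,-19.3,0],[-7.8,-29,0],[-10.4,-38.6,0],[-13,-48.3,0],[-15,-56,0]],"travel":[[0,0,30],[0,0,60],[-10,3,80],[-25,7,80],[-40,10,80],[-55,14,80],[-58,15,80],[-58,15,80]],"gripper":[10,10,10,10,10,10,10,10]}' 100; python3 -m inch '{"dr":[[0,0,9],[0,0,18],[0,0,27],[0,0,36],[0,0,45],[0,0,54],[0,0,63],[0,0,72]],"travel":[[-10,-5,-10],[-30,-15,-20],[-55,-28,-20],[-80,-42,-20],[-105,-55,-20],[-130,-67,-20],[-155,-80,-20],[-170,-88,-20]],"gripper":[10,10,10,10,10,10,10,10]}'; python3 -m inch '{"dr":[[0,0,8],[0,0,14],[0,0,14],[0,0,14]],"travel":[[-4,-2,-30],[-4,-2,-80],[-4,-2,-80],[-4,-2,-80]],"gripper":[10,10,10,10]}'; python3 - <<'E'
from h import *
s=bot.sense();print(s["ee_pos"],R.from_rotvec(s["ee_rot"]).as_matrix().round(3))
im=bot.read_camera("top")[110:330,100:430];cv2.imwrite("pics/t3.png",cv2.resize(im,None,fx=2.4,fy=2.4))
E
```

```text
time_s: 47.08
ee_pos: [0.5508, -0.1921, 0.3546]
ee_rot: [1.401, 1.069, -1.395]
ft_force: [0.1, 0.2, -2.5]
width: 0.218
time_s: 48.08
ee_pos: [0.3802, -0.2805, 0.3334]
ee_rot: [0.447, 1.525, -0.447]
ft_force: [0.5, -0.4, -3.6]
width: 0.216
time_s: 48.58
ee_pos: [0.3781, -0.2827, 0.2547]
ee_rot: [0.261, 1.554, -0.262]
ft_force: [0.4, 0.4, -3.1]
width: 0.217
[ 0.37810178 -0.28270081  0.25469937] [[ 0.     0.327  0.945]
 [-0.     0.945 -0.327]
 [-1.    -0.     0.001]]
```

View pics/t3.png

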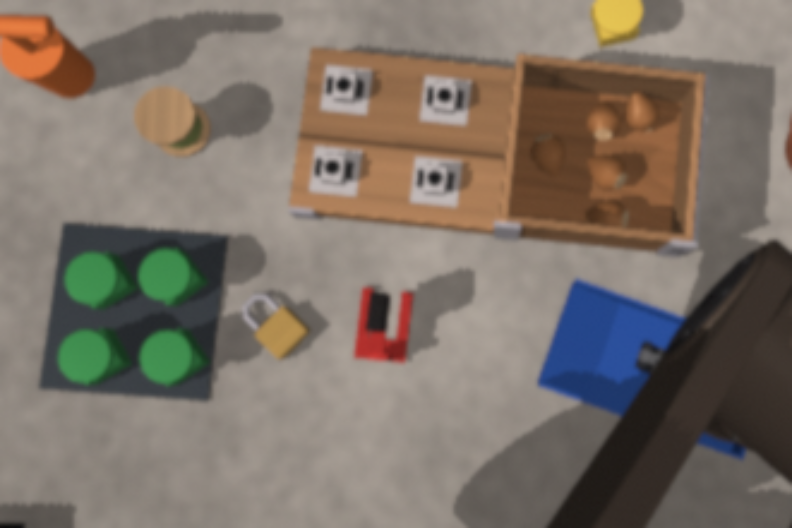

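All five bulbs lie in the hopper, four caps stand on the slate, the puller is upright and the padlock hasn't moved. Next I set the tray down.

```bash
python3 -m inch '{"dr":[[0,0,0],[0,0,0],[0,0,0],[0,0,0],[0,0,0],[0,0,0],[0,0,0]],"travel":[[0,0,-40],[0,0,-85],[0,0,-125],[0,0,-145],[0,0,-151],[0,0,-153.5],[0,0,-153.5]],"gripper":[10,10,10,10,10,10,10]}'; python3 -m inch '{"dr":[[0,0,0],[0,0,0],[0,0,0],[0,0,0],[0,0,0],[0,0,0]],"travel":[[0,0,0],[0,0,0],[0,0,0],[0,0,0],[0,0,0],[0,0,0]],"gripper":[85,85,85,85,85,85]}'; python3 -m inch '{"dr":[[0,0,0],[0,0,0],[0,0,0],[0,0,0],[0,0,0],[0,0,0]],"travel":[[0,0,20],[0,0,60],[0,0,120],[0,0,170],[0,0,200],[0,0,200]],"gripper":[85,85,85,85,85,85]}'; python3 - <<'E'
from h import *
im=bot.read_camera("scene")[90:320,150:470];cv2.imwrite("pics/f.png",cv2.resize(im,None,fx=2.4,fy=2.4))
E
```

```text
time_s: 49.5
ee_pos: [0.3785, -0.2831, 0.1012]
ee_rot: [0.259, 1.553, -0.261]
ft_force: [-1.1, -0.5, 0.0]
width: 0.219
time_s: 50.25
ee_pos: [0.3776, -0.2824, 0.0998]
ee_rot: [0.26, 1.555, -0.259]
ft_force: [0.1, 0.2, -0.4]
width: 0.995
time_s: 51.0
ee_pos: [0.3785, -0.2831, 0.302]
ee_rot: [0.258, 1.552, -0.261]
ft_force: [-0.1, 1.5, -0.9]
width: 1.001
```

View pics/f.png

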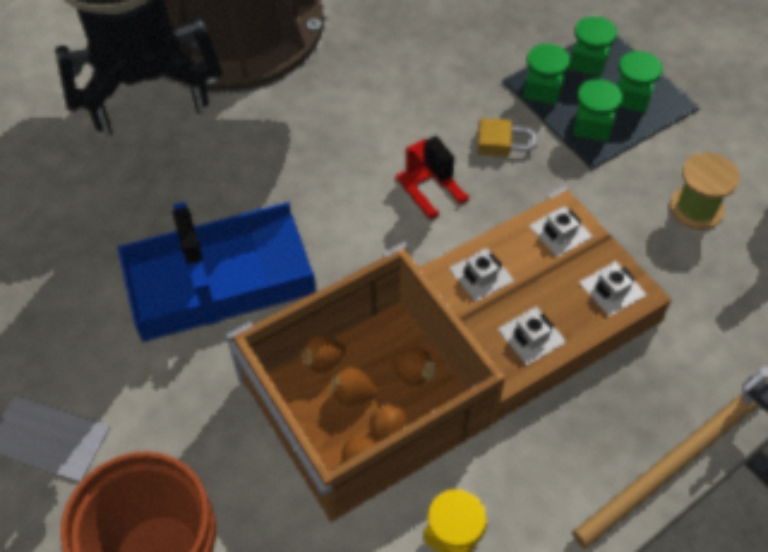

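The last picture shows everything in place: an empty upright tray, five bulbs in the hopper, four upright caps, a standing puller and bystanders that have not moved.

```bash
python3 -c "
from cell import bot
print(bot.job_done(),bot.sense()['time_s'])"
```

```text
the job is handed in; nothing more can be done
the job is handed in; nothing more can be done
```

The job is done and handed in at about 51 s; the system reported no verdict.

- **Caps:** I hooked all four caps (a, b, c, d) under their heads with the red puller and lifted them off. All four stand upright on the slate. The gripper never came near a seated cap.
- **Bulbs:** After the last cap was off, I tipped the tray about 58° over the hopper. All five bulbs went in. The wrist load fell from about 6 N to 2–3 N, which matches an empty tray.
- **Last checks:** The final scene picture shows five bulbs in the hopper below the rim, bare stubs, and the puller and empty tray upright on the shelf. The gripper is clear of everything. The padlock, twine and visible part of the trowel look unmoved, but I judged them and the caps' uprightness by eye only.

No check failed. Head-position estimates for the same cap differed by up to about 8 mm between cameras, so I re-measured each cap with the wrist camera before hooking it. Each cap slid back about 5–10 mm as the fork was withdrawn, but all stayed well inside the slate.

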